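Shut the power box and open the track cleaner

TASK

Before the track cleaner is opened, push the yellow door of the layout's power-supply box fully shut until it clicks home on its catch. Then press the orange safety cap of the white cleaner bottle down, twist it counterclockwise (seen from above) while it is pressed until it is free, and lift it straight up. Finish while holding the cap in the gripper, still and upright, a few centimetres clear above the bottle's neck; leave the other things where they are and the door shut.

Things in the scene. Friction and masses are not known exactly. Their poses are not given: they have to be found in the camera images.
- psu_door (a joint): opening angle of the yellow door, rad: 0 = fully shut on its stop, grows as it opens, counterclockwise from above (starts 0.6 to 1.1). Upright hinge, little friction, no spring. A roller catch resists from about 0.07 to 0.03 rad (5 to 8 N at the free edge), then draws the door to 0 and holds it; left before that, it is pushed back open.
- psu_box: fixed grey box of the power supply, 140 deep (x), 190 wide (y), 200 mm high; origin: centre of its underside. Its front, the -x face, turned roughly to the robot, is covered by the door. When shut, the door's outer face lies 11 mm in front of the box.
- door_hinge (a point): point at the hinge, on the outer face of the door at its top edge (198 mm above the table). Axes are the door's: +y runs along the door from hinge to free edge, -x out of the outer face (the face to push on), z up. The door is 188 mm wide, 10 mm thick, from 2 to 198 mm above the table.
- door_push (a point): point on the door's outer face, 150 mm from the hinge (the free edge is 38 mm farther along +y), 165 mm above the table, 33 mm below the door's top; axes as door_hinge. A good place to push, along its +x.
- bottle: white square cleaner bottle, green band, 62 mm square, shoulder top at 112 mm, fixed upright in a wooden holder (116 mm square, 12 mm high; collar 80 mm square to 42 mm); it cannot move. Origin: centre of the underside, on the table; z up. Neck 26 mm across, rim at 132 mm, with two lugs that hold the cap; a sprung liner pushes the cap up onto them.
- cap: round orange ribbed safety cap, 46 mm across, 32 mm high, 40 g, loose; white mark on top along its +x. Origin: centre of its underside; z up. Starts locked, underside 122 mm above the table, x along the bottle's x: it cannot be lifted, nor turned more than a few degrees. Grip the sides of the upper 16 mm; keep the fingertips above the bottle's shoulder, also when pressed.
- liner (a joint): height of the sprung liner under the cap, m: 0 with the cap locked, -0.006 with the cap pressed to its hard stop, +0.002 with no cap. Spring: 5 N on the cap when locked, 12 N at the stop. From 4 mm down the cap can turn counterclockwise (from above). Keep pressing until past 46 degrees from the start angle; free at 46 to 68 (best 57, stop at 69), where it rises and lifts straight off.
- jar: bystander: small clear paint jar with red lid, 40 mm diameter, 55 mm high, loose. Origin: centre of its underside
- glue: bystander: yellow glue bottle with blue cap, 38 mm diameter, 100 mm high, loose. Origin: centre of its underside
- screwdriver: bystander: red-handled screwdriver lying on the table along its x, about 200 mm long, 30 mm thick, loose
- brush: bystander: wide paint brush lying on the table along its x, about 200 mm long, loose
- truck: bystander: red model tipper truck, 150 mm long along its x, 46 mm wide, 65 mm high, loose. Origin: centre of its underside
- tree: bystander: model fir tree, 48 mm diameter, 105 mm high, loose. Origin: centre of its underside
Mind the look-alikes: they are no part of the job. What is shaped like the bottle but turquoise is not meant.

How it is judged:
On the way, in this order (a step that is already met when the one before it is completed fails the run):
1. the door is shut and seated on its catch (value of joint psu_door below 0.015 rad), for 0.2 s.
2. the cap is pressed down and turned while pressed (z of cap in the frame of bottle below 0.119 m and angle between the x axis of cap and the x axis of bottle, either way round above 0.35 rad), for 0.04 s.
At the end, for the whole second after the job is handed in: The door is shut on its catch (under 0.015 rad); the cap is off, held by the fingers (over 1 N) and by nothing else, its underside 15 to 138 mm above the neck's rim, within 35 mm of the bottle's axis, upright within 0.3 rad and still (under 0.03 m/s) (value of joint psu_door below 0.015 rad and z of cap in the frame of bottle between 0.147 and 0.27 m and horizontal distance between cap and bottle below 0.035 m and angle between cap's own z axis and vertical below 0.3 rad and linear speed of cap below 0.03 m/s and contact force between the fingers and cap above 1 N and contact force between cap and bottle below 0.2 N); the arm keeps its last pose, push and grip.
It fails at once if a bystander is moved more than 30 mm (distance of any of jar, glue, screwdriver, brush, truck, tree from where it was at the start of the episode above 0.03 m).
It also fails if it takes over 51 s, if anything falls off the work surface, if the arm or the gripper's body presses on something with over 40 N, if the wrist force passes 120 N, or if a joint passes its speed limit or range.

ROBOT

A 6-joint arm with a two-finger parallel gripper is mounted at the origin on the work surface. World frame = base frame: x ahead of the robot, y to its left, z up, the work surface at z = 0. Lengths are in m, angles in rad, forces in N, time in s.
With the tool pointing down it reaches from about 0.275 to 0.875 m from the base axis. Payload 12.5 kg.
Tool frame: the origin (TCP) lies at the very end of the fingers, on their centre line; the grasp point (between the pads) lies 19 mm behind it; z points along the fingers, y is the line along which they close (so a half turn about z gives the same grasp; the last joint's range is limited). The gripper opens to 85 mm and grips with 20 to 120 N. Pads are 22 mm wide; open, the fingers measure 114 mm over their backs; the gripper's body (76 mm by 85 mm) begins 54 mm behind the grasp point. The pads swing forward as they close: fully open they stand 13 mm farther back than shut.
Start: joints at [1.022, 0.351, 1.652, -0, 1.139, -0.085], TCP at [0.246, 0.492, 0.231] pointing down, gripper open.
Joint ranges: [-2.75, 2.75], [-0.79, 2.1], [0.01, 2.65], [-1.57, 4.71], [0.07, 3.14], [-2.87, 2.87]. Speed limits (rad/s): [2.22, 2.22, 2.79, 3.14, 3.14, 3.14].

INTERFACE

Orientations are given as a 3x3 rotation matrix whose columns are the frame's x, y, z axes.
In Python, from bench import manip gives the robot as it stands. Calls block until the motion is done:
- manip.move_ptp(position, orientation): joint-space move of the TCP to a pose.
- manip.move_l(position, attitude=None, max_speed=0.15): straight line of the TCP; attitude=None keeps the orientation; max_speed is the mean speed in m/s.
- manip.move_j(angles): joint-space move.
- manip.set_gripper(opening, effort=None): opening from 0.0 (shut) to 1.0 (fully open); effort is the grip in N (None keeps the last); returns when the fingers have stopped.
- manip.dwell(seconds).
- manip.inverse_kinematics(position, orientation): joint angles nearest the present ones, or None.
- manip.grab_frame(name): name is "scene" or "side" or "wrist"; returns (picture, depth): 400x640x3 uint8, red, green, blue; 400x640 float32, m along the optical axis (not along the pixel's ray), 0 where there is no reading.
- manip.get_calibration(name): a dict with "camera_matrix" (3x3 intrinsics, pixels), "k1" (the pictures are not rectified: a ray, as slopes to the right and down, at radius r is drawn at 1 + k1 r^2 times it, then the intrinsics apply), "R" (3x3) and "t" (3): a world point X has camera coordinates R X + t. Camera axes: x right, y down, z forward; pixel columns grow to the right and rows downward; lengths in m; the calibration is good to about 2 mm. A picture is of the moment at which its call begins: read the wrist's pose just before it. get_calibration takes no time and is no camera call; for the wrist camera it gives the pose at the moment of the call.
A pose or a line that the arm cannot do raises manip.Unreachable and nothing moves.
- manip.sign_off(): hands the job in; it is judged then, once.
Trained networks look in the newest picture that a camera, given by its name, has taken for a name from the list of things; names that differ only in an ending like _2 or _b are one class to them, and where a whole thing is asked for, a point or a joint stands for the part that bears it (a point fixed in the world has none). Each returns a list of dicts, best first, with "confidence" (0 to 1); they miss things now and then, are a little off and sometimes report something else, mostly with a low value. They report only what shows in the picture. A call takes as long as a camera call. They do not tell look-alikes from the thing itself.
- manip.look_for(camera, name): "at" ([x, y, z] in m, in world coordinates, good to about 4 mm: the middle of the surface that is visible of it).
Readings, each from a call of its own:
- manip.current_time(): time.
- manip.current_qpos(): joint angles.
- manip.current_joint_vel(): joint speeds.
- manip.current_joint_torque(): joint torques, N m.
- manip.current_ee_pos(): TCP position.
- manip.current_tcp_rot(): TCP orientation.
- manip.current_force(): force on the tool from outside, world axes, zero at the start.
- manip.current_ft_torque(): the same for the moment, N m.
- manip.current_grip_width(): opening from 0.0 (shut) to 1.0 (fully open).
- manip.current_grip_force(): force on a finger pad.
Only numpy, scipy, OpenCV 4.12 (cv2) and the standard library are available. Lean on these libraries where they do the work, as an engineer would, in place of code of your own. Each camera call takes 0.05 s, during which the arm holds its last target. There are 200 camera calls.

## Working session

There is one attempt and no reset: what is moved stays moved. The work goes in short steps, each a Python script; the robot and the scene stay as the last script left them, time stands still between calls to the robot, and variables do not carry over. Pictures are saved under pics/ and viewed, at most 10 in all, crops included, and the job is handed in when it is done.

```bash
ls; mkdir -p pics
python3 - <<'E'
from bench import manip
import cv2,numpy as np
for c in ["scene","side"]:
    p,d=manip.grab_frame(c); cv2.imwrite(f"pics/{c}0.png",p[:,:,::-1]); np.savez(f"pics/{c}0.npz",p=p,d=d)
    k=manip.get_calibration(c); print(c,k)
    for n in ["bottle","cap","psu_door","psu_box","door_hinge","door_push"]:
        print(n,[(np.round(r["at"],3).tolist(),round(r["confidence"],2)) for r in manip.look_for(c,n)])
print(manip.current_time())
E
```

```text
pics
scene {'camera_matrix': array([[400.96090013,   0.        , 322.44366953],
       [  0.        , 400.96090013, 197.24592748],
       [  0.        ,   0.        ,   1.        ]]), 'k1': 0.0035525298964869914, 'R': array([[ 0.90147962,  0.43282038,  0.00100727],
       [ 0.22113105, -0.45856938, -0.86070621],
       [-0.37206928,  0.77613185, -0.50910097]]), 't': array([-0.39853946,  0.01459246,  1.43375854])}
bottle [([0.538, -0.083, 0.04], 0.79), ([0.172, 0.282, 0.041], 0.78), ([0.304, -0.399, 0.042], 0.64), ([0.737, -0.274, 0.024], 0.16)]
cap [([0.527, -0.067, 0.147], 0.52)]
psu_door [([0.505, 0.117, 0.114], 0.73)]
psu_box [([0.586, 0.136, 0.128], 0.81)]
door_hinge [([0.509, 0.121, 0.114], 0.79)]
door_push [([0.507, 0.121, 0.112], 0.79), ([0.534, -0.083, 0.037], 0.52)]
side {'camera_matrix': array([[389.04424102,   0.        , 325.0658975 ],
       [  0.        , 389.04424102, 197.71406575],
       [  0.        ,   0.        ,   1.        ]]), 'k1': 0.03217685598396482, 'R': array([[ 0.95260806, -0.30390241,  0.01346142],
       [-0.21833771, -0.71387089, -0.66536982],
       [ 0.21181721,  0.63089752, -0.74639252]]), 't': array([-0.46251552,  0.14209528,  1.22755643])}
bottle [([0.271, -0.399, 0.042], 0.98), ([0.159, 0.286, 0.042], 0.79), ([0.35, 0.288, 0.041], 0.72), ([0.503, -0.082, 0.042], 0.56)]
cap [([0.517, -0.06, 0.157], 0.68)]
psu_door [([0.496, 0.119, 0.112], 0.82), ([0.721, -0.076, 0.048], 0.67)]
psu_box [([0.558, 0.144, 0.14], 0.84)]
door_hinge [([0.493, 0.125, 0.112], 0.8), ([0.728, -0.265, 0.024], 0.55), ([0.626, -0.376, 0.061], 0.33)]
door_push [([0.497, 0.124, 0.115], 0.93), ([0.56, -0.442, 0.018], 0.33)]
0.7
```

View pics/scene0.png

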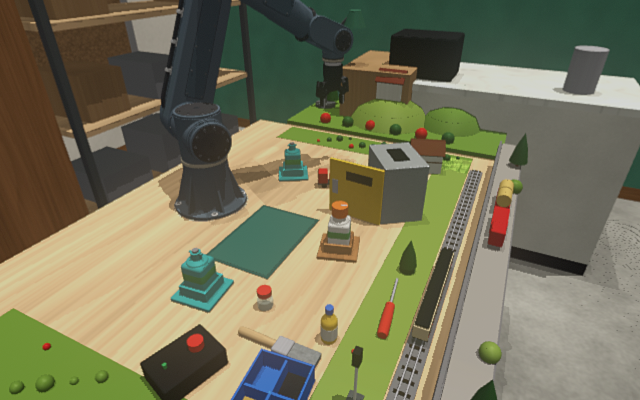

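View pics/side0.png

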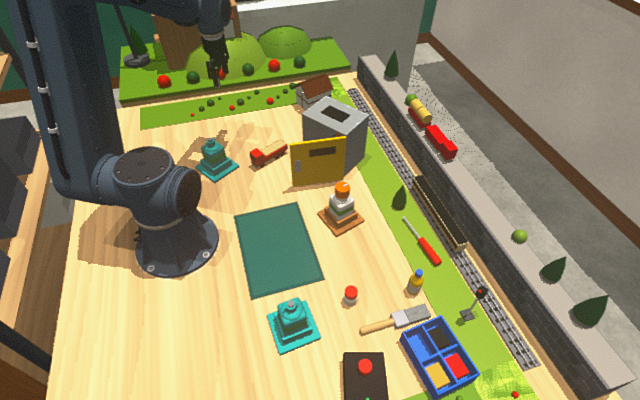

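The meant bottle is the white one with the orange cap, at scene (340,230) and side (342,205). The turquoise ones at scene (292,160) and (200,280) are look-alikes. The yellow door is at scene (357,190). The truck, at side (268,150), is close to its free edge. Next I measure from the depth images.

```bash
cat > h.py <<'E'
from bench import manip
import cv2,numpy as np
def cloud(p,d,k):
    v,u=np.mgrid[:400,:640]; K=k["camera_matrix"]
    dist=np.array([k["k1"],0,0,0])
    n=cv2.undistortPoints(np.stack([u.ravel(),v.ravel()],1).astype(np.float64)[:,None],K,dist)[:,0]
    z=d.ravel().astype(float); X=np.c_[n*z[:,None],z]
    W=(X-k["t"])@k["R"]; W[z==0]=9
    return W.reshape(400,640,3)
def hsv(p): return cv2.cvtColor(p,cv2.COLOR_RGB2HSV).astype(int)
def circ(P):
    A=np.c_[2*P,np.ones(len(P))]; s=np.linalg.lstsq(A,(P**2).sum(1),rcond=None)[0]
    return s[:2],np.sqrt(s[2]+s[:2]@s[:2])
E
python3 - <<'E'
from h import *
P={}
for c in ["scene","side"]:
    f=np.load(f"pics/{c}0.npz"); p,d=f["p"],f["d"]; W=cloud(p,d,manip.get_calibration(c)); H=hsv(p)
    X,Y,Z=W[...,0],W[...,1],W[...,2]
    m=(H[...,0]>18)&(H[...,0]<30)&(H[...,1]>170)&(abs(X-.5)<.15)&(abs(Y-.13)<.15)&(Z>.02)&(Z<.21)
    m=cv2.erode(m.astype(np.uint8),np.ones((3,3)))>0
    D=W[m]; print(c,"door n",len(D),np.percentile(D,[1,50,99],axis=0).round(3).tolist())
    xy=D[:,:2]; 
    for _ in range(3):
        mu=xy.mean(0); u,s,vt=np.linalg.svd(xy-mu,full_matrices=False); r=(xy-mu)@vt[1]; xy=xy[abs(r)<max(.003,2*r.std())]
    e=vt[0]*np.sign(vt[0][1]); t=(xy-mu)@e; print(" dir deg",np.degrees(np.arctan2(e[1],e[0])),"ends",(mu+e*np.percentile(t,0.5)).round(4),(mu+e*np.percentile(t,99.5)).round(4),"rms",r.std())
    # box top
    b=(abs(Z-.2)<.006)&(X>.45)&(X<.75)&(Y>0)&(Y<.33)&(H[...,1]<60)
    B=W[b][:,:2].astype(np.float32); R=cv2.minAreaRect(B); print(" box top",len(B),R, cv2.boxPoints(R).round(3).tolist())
    o=(H[...,0]<16)&(H[...,1]>150)&(abs(X-.54)<.08)&(abs(Y+.08)<.08)&(Z>.125)
    C=W[o]; top=C[C[:,2]>C[:,2].max()-.008]; print(" cap n",len(C),len(top),"z",np.percentile(C[:,2],[2,50,98]).round(3),"topmean",top.mean(0).round(4))
    R=cv2.minEnclosingCircle(top[:,:2].astype(np.float32)); print(" encl",R)
    side=C[(C[:,2]<.146)]; 
    if len(side)>10: print(" circ",circ(side[:,:2]))
E
```

```text
scene door n 3 [[0.556, 0.109, 0.181], [0.559, 0.116, 0.197], [0.588, 0.118, 0.198]]
 dir deg 165.8114791548121 ends [0.5882 0.1091] [0.5566 0.1171] rms 0.0009638553723011293
 box top 1072 ((0.5967618227005005, 0.23950225114822388), (0.14223644137382507, 0.19724901020526886), 34.838897705078125) [[0.4819999933242798, 0.2800000011920929], [0.5950000286102295, 0.11800000071525574], [0.7110000252723694, 0.19900000095367432], [0.5989999771118164, 0.3610000014305115]]
 cap n 226 120 z [0.128 0.151 0.156] topmean [ 0.5214 -0.0583  0.154 ]
 encl ((0.5220548510551453, -0.055115293711423874), 0.02381058596074581)
 circ (array([ 0.52111217, -0.05466822]), np.float64(0.021562707239592128))
side door n 1455 [[0.411, 0.11, 0.028], [0.497, 0.12, 0.107], [0.582, 0.13, 0.199]]
 dir deg 174.7567758478106 ends [0.5829 0.1126] [0.4099 0.1285] rms 0.0016727321232354563
 box top 1177 ((0.5966417193412781, 0.23929700255393982), (0.14545586705207825, 0.19380179047584534), 34.97259521484375) [[0.4819999933242798, 0.2770000100135803], [0.5929999947547913, 0.11800000071525574], [0.7120000123977661, 0.20200000703334808], [0.6010000109672546, 0.36000001430511475]]
 cap n 121 52 z [0.127 0.147 0.157] topmean [ 0.5184 -0.0595  0.1537]
 encl ((0.5221176147460938, -0.05603984370827675), 0.024381065741181374)
 circ (array([ 0.52075456, -0.05641807]), np.float64(0.021079199089080663))
```

Run:
```python
import cv2
a=cv2.imread("pics/side0.png")[95:245,240:400]; b=cv2.imread("pics/scene0.png")[130:280,280:440]
cv2.imwrite("pics/crop.png",cv2.resize(cv2.hconcat([a,b]),None,fx=2.5,fy=2.5,interpolation=cv2.INTER_CUBIC))
```

```text
(no output)
```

View pics/crop.png

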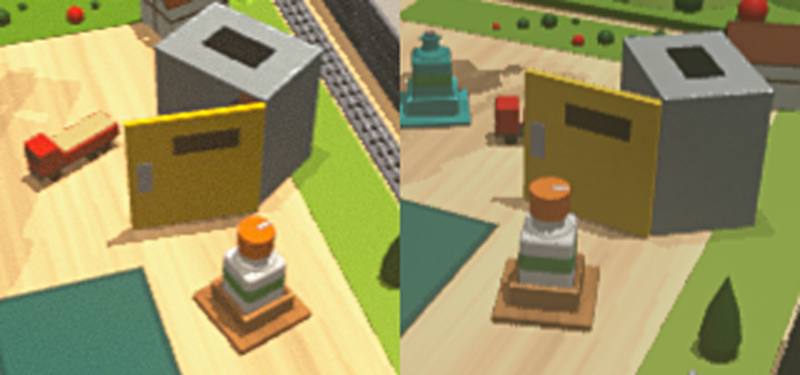

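```bash
cat >> h.py <<'E'
A0=np.radians(34.9); HG=np.array([.5860,.1120]); CAP=np.array([.5215,-.0555])
def down(a): # tool down, tool x at world yaw a
    x=np.array([np.cos(a),np.sin(a),0]); z=np.array([0,0,-1.]); return np.c_[x,np.cross(z,x),z]
def doorpose(th,gap,flip,z=.155):
    a=A0+th; x=np.array([np.cos(a),np.sin(a)]); y=np.array([-x[1],x[0]])
    return np.r_[HG+.15*y-gap*x,z],down(a+np.pi*flip)
E
python3 - <<'E'
from h import *
for f in (0,1):
    for th,g,z in ((.87,.07,.3),(.87,.03,.155),(.4,.011,.155),(0,.011,.155)):
        q=manip.inverse_kinematics(*doorpose(th,g,f,z)); print(f,th,None if q is None else np.round(q,2))
for deg in range(-180,180,30):
    q=manip.inverse_kinematics(np.r_[CAP,.13],down(np.radians(deg))); print(deg,None if q is None else np.round(q,2))
print(manip.current_tcp_rot().round(2).tolist(),manip.current_time())
E
```

```text
0 0.87 [ 0.02  0.06  1.84 -0.    1.24  0.11]
0 0.87 [ 0.11  0.27  1.99 -0.    0.88  0.2 ]
0 0.4 [ 0.29  0.34  1.88 -0.    0.92  0.85]
0 0 [ 0.35  0.43  1.75 -0.    0.97  1.31]
1 0.87 None
1 0.87 None
1 0.4 [ 0.29  0.34  1.88 -0.    0.92 -2.29]
1 0 [ 0.35  0.43  1.75 -0.    0.97 -1.83]
-180 [-0.19  0.44  1.81 -0.    0.9  -1.77]
-150 [-0.19  0.44  1.81 -0.    0.9  -2.29]
-120 [-0.19  0.44  1.81 -0.    0.9  -2.81]
-90 None
-60 [-0.19  0.44  1.81 -0.    0.9   2.42]
-30 [-0.19  0.44  1.81 -0.    0.9   1.9 ]
0 [-0.19  0.44  1.81 -0.    0.9   1.38]
30 [-0.19  0.44  1.81 -0.    0.9   0.85]
60 [-0.19  0.44  1.81 -0.    0.9   0.33]
90 [-0.19  0.44  1.81 -0.    0.9  -0.19]
120 [-0.19  0.44  1.81 -0.    0.9  -0.72]
150 [-0.19  0.44  1.81 -0.    0.9  -1.24]
[[-0.89, 0.45, -0.0], [0.45, 0.89, -0.0], [0.0, -0.0, -1.0]] 0.7
```

Run:
```python
from h import *
F=lambda: manip.current_force().round(1)
manip.set_gripper(0.0,40)
manip.move_ptp(*doorpose(.87,.07,0,.30))
manip.move_l(doorpose(.87,.07,0)[0],max_speed=.2)
manip.move_l(doorpose(.87,.03,0)[0],max_speed=.1)
f0=manip.current_force(); print("t",manip.current_time(),f0.round(1))
for th in np.arange(.8,.09,-.1):
    p,R=doorpose(th,.012,0); manip.move_l(p,R,max_speed=.07)
    f=manip.current_force()-f0; print(round(th,2),f.round(1))
    if np.linalg.norm(f)>25: break
print(manip.current_time(),manip.current_ee_pos().round(3))
p,d=manip.grab_frame("side"); cv2.imwrite("pics/door1.png",cv2.resize(p[80:260,220:460,::-1],None,fx=3,fy=3))
```

```text
t 4.6333 [-0.2  0.6 -0.8]
0.8 [ 0.1 -0.9  0.8]
0.7 [ 1.3 -1.1  1.9]
0.6 [ 0.6 -0.2  0.3]
0.5 [0.4 0.3 0.7]
0.4 [ 0.5 -1.5  0.1]
0.3 [ 0.4 -1.6  0. ]
0.2 [ 0.8 -0.7  0.5]
0.1 [-1.1 -0.3  0.5]
7.7583 [0.479 0.218 0.155]
```

View pics/door1.png

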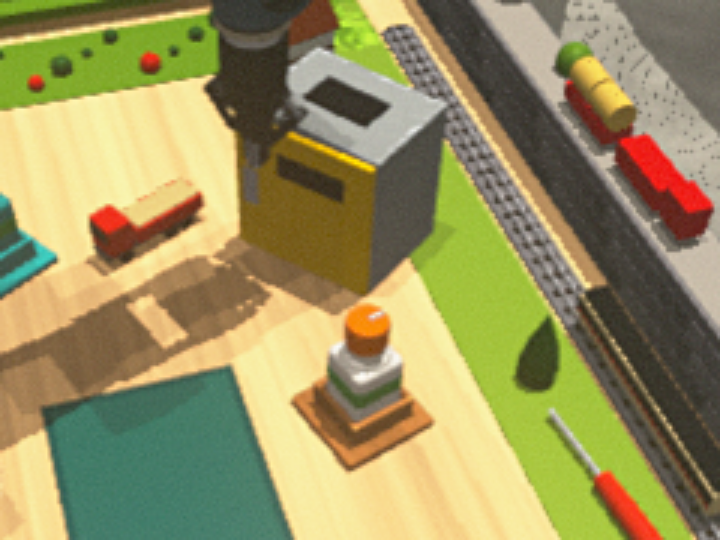

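The door is nearly shut, with the fingers on its outer face near the free edge at crop (255,170). I'll push on through the catch in small steps, checking force.

Run:
```python
from h import *
f0=manip.current_force(); x=np.array([np.cos(A0),np.sin(A0),0])
for s in np.arange(.08,-.15,-.012):
    p,R=doorpose(max(s,0),.012+min(s,0)*.15,0); manip.move_l(p,R,max_speed=.03)
    f=manip.current_force(); print(round(s,3),round(float(-f@x),1))
    if -f@x>22: break
manip.dwell(.2); print(-manip.current_force()@x,manip.current_time(),manip.current_ee_pos().round(4))
```

```text
0.08 3.1
0.068 5.1
0.056 4.9
0.044 5.0
0.032 2.5
0.02 -0.7
0.008 7.9
-0.004 17.6
-0.016 28.7
29.431284826744303 10.2583 [0.4881 0.2273 0.1537]
```

The force shows the catch peak, then the draw-in, then the hard stop, so the door is seated. Next I back off, go over the cap and check both.

Run:
```python
from h import *
manip.move_l(doorpose(0,.06,0)[0],max_speed=.1)
manip.move_l(doorpose(0,.06,0,.28)[0],max_speed=.25)
manip.move_ptp(np.r_[CAP,.26],down(np.radians(60)))
manip.set_gripper(1.0); 
k=manip.get_calibration("wrist"); p,d=manip.grab_frame("wrist"); W=cloud(p,d,k); H=hsv(p)
print(manip.current_time(),[(r["at"].round(4) if hasattr(r["at"],"round") else r["at"],r["confidence"]) for r in manip.look_for("wrist","cap")])
X,Y,Z=W[...,0],W[...,1],W[...,2]
o=(H[...,0]<18)&(H[...,1]>130)&(np.hypot(X-CAP[0],Y-CAP[1])<.05)&(Z>.125)&(Z<.17)
C=W[o]; print(len(C))
if len(C)>20:
    top=C[C[:,2]>np.percentile(C[:,2],60)-.004]; print("top z",np.percentile(top[:,2],[5,50,95]).round(4),cv2.minEnclosingCircle(top[:,:2].astype(np.float32)),top.mean(0).round(4))
ps,d=manip.grab_frame("scene"); 
cv2.imwrite("pics/w2.png",np.vstack([cv2.resize(p,(480,300)),cv2.resize(ps[120:280,270:526],(480,300))])[:,:,::-1])
ps,ds=manip.grab_frame("side"); Ws=cloud(ps,ds,manip.get_calibration("side")); Hs=hsv(ps)
m=(Hs[...,0]>18)&(Hs[...,0]<30)&(Hs[...,1]>150)&(abs(Ws[...,0]-.53)<.09)&(abs(Ws[...,1]-.19)<.12)&(Ws[...,2]>.03)&(Ws[...,2]<.19)
D=Ws[m][:,:2]; v=np.linalg.svd(D-D.mean(0),full_matrices=False)[2][0]; print("door deg",np.degrees(np.arctan2(v[1],v[0]))%180,len(D))
```

```text
13.4333 [([0.5173, -0.0526, 0.1516], 0.65)]
2378
top z [0.1534 0.1547 0.1558] ((0.5200352072715759, -0.0526224747300148), 0.023429475724697113) [ 0.52   -0.0519  0.1546]
door deg 125.08785789314676 1064
```

View pics/w2.png

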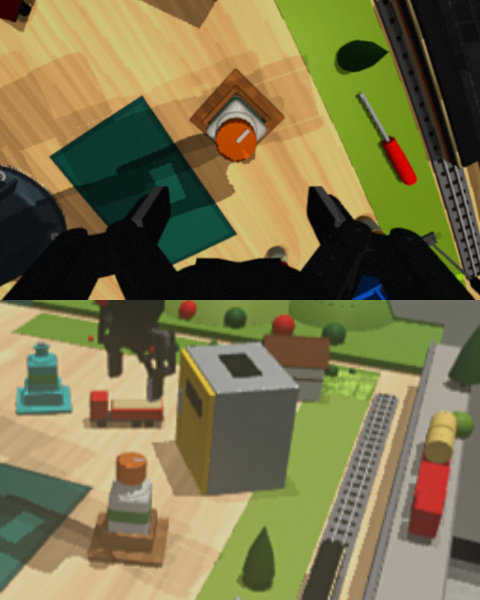

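The door is shut: the yellow face lies flush on the box at scene crop (195,420), and its line at 125.1° matches the box. The cap is at wrist crop (236,140), at about (0.5207, -0.054). I'll grip it now.

Run:
```python
from h import *
C=np.array([.5207,-.054]); R=down(np.radians(60))
manip.move_l(np.r_[C,.20],R,max_speed=.15); manip.move_l(np.r_[C,.127],max_speed=.06)
f0=manip.current_force(); print("f",f0.round(1))
manip.set_gripper(0.0,50)
manip.dwell(.2)
f=manip.current_force(); print("grip w",manip.current_grip_width(),manip.current_grip_force(),"f tool",(R.T@(f-f0)).round(1),manip.current_ft_torque().round(2),manip.current_time())
p,d=manip.grab_frame("side"); cv2.imwrite("pics/g3.png",cv2.resize(p[140:260,280:420,::-1],None,fx=4,fy=4))
```

```text
f [ 0.6  1.8 -0.1]
grip w 0.5190143015572711 50.14525651931763 f tool [-2.3 -1.1 -5. ] [0.07 0.33 0.01] 16.15
```

View pics/g3.png

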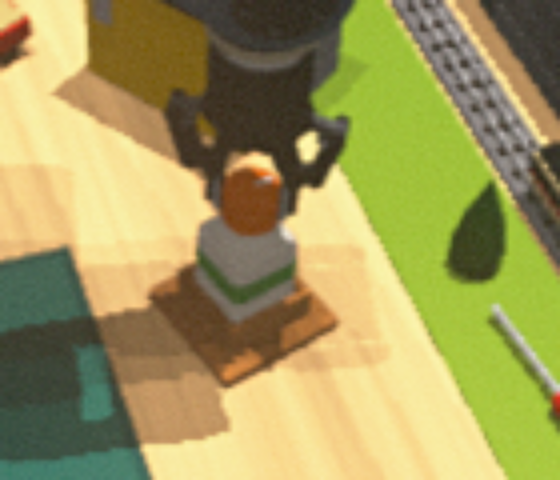

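The grip is good: fingers on both sides of the cap at crop (250,200), clear of the shoulder. Width is 0.52 at 50 N. Now I press.

Run:
```python
from h import *
C=np.array([.5207,-.054]); R=down(np.radians(60))
for z in np.arange(.126,.116,-.001):
    manip.move_l(np.r_[C,z],max_speed=.02); f=manip.current_force(); print(round(z,4),f.round(1),round(manip.current_ee_pos()[2],4))
    if f[2]>22: break
zt=z
for a in range(6,58,6):
    manip.move_l(np.r_[C,zt],down(np.radians(60+min(a,57))),max_speed=.05); f=manip.current_force(); print(a,f.round(1),manip.current_ft_torque().round(2),manip.current_grip_width().__round__(3),round(manip.current_time(),2))
    if np.linalg.norm(f)>60 or abs(manip.current_ft_torque()[2])>3: print("STOP"); break
```

```text
0.126 [-1.2  1.1  6.2] 0.1261
0.125 [-3.7  0.5  7.3] 0.1252
0.124 [-2.1  1.7  7.8] 0.1243
0.123 [-4.2  0.3  9.6] 0.1234
0.122 [-3.5  1.  10.3] 0.1224
0.121 [-4.3  0.2 11.7] 0.1215
0.12 [-8.4  2.2 21. ] 0.1213
0.119 [-12.1   2.2  32.9] 0.1212
6 [-9.6  3.  31.9] [0.58 1.71 0.18] 0.523 18.46
12 [-10.    2.3  29.4] [0.55 1.75 0.15] 0.522 18.72
18 [-8.9  2.2 30. ] [0.47 1.62 0.15] 0.522 18.98
24 [-9.   3.3 30.3] [0.48 1.56 0.2 ] 0.522 19.23
30 [-8.   4.6 30. ] [0.7  1.54 0.14] 0.524 19.49
36 [-7.7  5.1 29.9] [0.79 1.58 0.18] 0.52 19.75
42 [-8.1  6.4 29.6] [0.92 1.51 0.18] 0.521 20.01
48 [-9.1  7.1 30.5] [1.06 1.56 0.16] 0.521 20.27
54 [-7.9  8.2 30.2] [1.21 1.56 0.18] 0.518 20.52
```

Run:
```python
from h import *
C=np.array([.5207,-.054]); R=down(np.radians(118))
manip.move_l(np.r_[C,.119],R,max_speed=.05); manip.dwell(.1)
ok=True
for z in np.arange(.121,.150,.003):
    manip.move_l(np.r_[C,z],max_speed=.03); f=manip.current_force(); print(round(z,3),f.round(1))
    if f[2]<-12: ok=False; print("stuck"); break
if ok: manip.move_l(np.r_[C,.195],max_speed=.08); manip.dwell(.5)
print(manip.current_grip_width(),manip.current_grip_force(),manip.current_force().round(1),manip.current_time())
p,d=manip.grab_frame("side"); W=cloud(p,d,manip.get_calibration("side")); H=hsv(p)
o=(H[...,0]<16)&(H[...,1]>150)&(np.hypot(W[...,0]-C[0],W[...,1]-C[1])<.06)&(W[...,2]>.1)
print("orange",o.sum(),np.percentile(W[o],[3,50,97],axis=0).round(3).tolist())
m=(H[...,0]>18)&(H[...,0]<30)&(H[...,1]>150)&(abs(W[...,0]-.53)<.09)&(abs(W[...,1]-.19)<.12)&(W[...,2]>.03)&(W[...,2]<.19)
D=W[m][:,:2]; v=np.linalg.svd(D-D.mean(0),full_matrices=False)[2][0]; print("door deg",np.degrees(np.arctan2(v[1],v[0]))%180,len(D))
ps,d=manip.grab_frame("scene"); 
cv2.imwrite("pics/l4.png",cv2.resize(np.hstack([p[110:260,270:420],ps[120:270,280:430]])[:,:,::-1],None,fx=2.6,fy=2.6))
```

```text
0.121 [-1.8  6.3 12.7]
0.124 [-1.1  5.5  9.8]
0.127 [-1.   2.7  4.9]
0.13 [-0.2 -1.1 -0.3]
0.133 [-0.  -0.1 -0.2]
0.136 [ 0.1 -0.3 -0.3]
0.139 [-0.1 -0.4  0.1]
0.142 [ 0.3  0.5 -1. ]
0.145 [-0.4 -0.  -0.2]
0.148 [ 0.8  0.1 -1.2]
0.5235257060104397 50.95798909664154 [ 0.1 -0.1 -0.2] 24.6167
orange 148 [[0.509, -0.08, 0.193], [0.525, -0.073, 0.22], [0.542, -0.043, 0.225]]
door deg 124.80305860954705 860
```

View pics/l4.png

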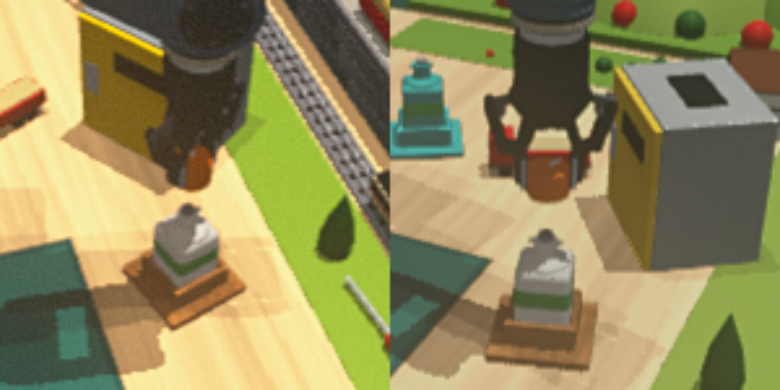

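The cap is held in the gripper, upright and clear above the bare neck (cap at crop (200,165), neck at (188,212)). Its underside is about 0.19 m above the table. The door is shut and the other things are where they were, so I'm handing in.

```bash
python3 -c "
from bench import manip
print(manip.sign_off())"
```

```text
the job is handed in; nothing more can be done
None
```

The door is shut on its catch, and the cap was pressed, turned counterclockwise and lifted off; it is held still above the neck, and I handed the job in at about 25 s (no verdict was returned).

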